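Load and clamp a key strip in the trimming fixture

TASK

Load the orange key cap strip fully home in the black nest of the trimming fixture and let go of it. Then clamp it: pull the fixture's sprung red knob up out of its parking notch, turn it clockwise (seen from above), and let it snap down by its own spring into the clamping notch, so that the foot of the arm presses on the strip. Feel for that notch, never wrench the knob against the side of a notch, and leave everything else on the bench where it is.

Things in the scene. Friction and masses are not known exactly. Their poses are not given: they have to be found in the camera images.
- strip_mid (a point): centre (half-way up) of the orange key cap strip, 90 mm long (its x axis), 18 mm wide (y), 18 mm tall (z up), loose, about 35 g, lying keys up on the bench. The lower 7 mm is a carrier bar, 18 mm wide; on it six caps 12 x 16 mm, 11 mm tall, 15 mm apart. Both ends are alike: either way round is right. Grip it across the caps, 16 mm wide.
- nest (a point): centre of the pocket floor of the black nest on the fixture's aluminium plate (150 x 152 mm; fixed). x along the pocket, y across it towards the clamp spindle, z up. Pocket 93 x 21 mm, 6 mm deep; floor 14 mm and rim 20 mm above the bench; walls 10 mm thick. The seated strip stands 12 mm proud of the rim.
- knob_grip (a point): middle of the clamp's red bar knob (44 mm long along its x, 12 mm thick along y, 22 mm tall), on the turning axis, z. It slides up and turns as one with the arm, which reaches out along the knob's x. Parked, it is 71 mm above the bench and x points 62.5 degrees anticlockwise (from above) of the nest's -y. Below the bar: 13 mm of free height round a 9 mm neck, then the 14 mm wide arm.
- foot (a point): centre of the underside of the round rubber foot (14 mm across) at the end of the clamp arm, 75 mm from the turning axis along the knob's x and 42 mm below the knob's middle. Its underside is 29 mm above the bench while parked, 38 mm with the lug on the land, 32 mm when clamped on the strip.
- pillar (a point): foot of the clamp's turning axis on the plate, 12 mm above the bench, 75 mm from the nest centre along the nest's +y; axes as the nest's. Spring and weight pull the knob down with about 7 N parked, 10 N raised 9 mm, 12 N at the end of its 17 mm lift. The brass ring with the clamping notch is set by hand, 0.81 to 1.37 rad clockwise of the parking notch; not measured, to be felt.
- lug (a point): underside of the square steel lug below the arm, 5 mm wide, 25 mm from the turning axis, in a 7 mm wide notch. Raised 9 mm it clears the parking notch; it then slides on a flat land (under 0.1 N m) to about 0.5 rad past the clamping notch. There, if free to slide between loosely closed fingers that turn the knob, it snaps down 6 mm and stops the turn. Over 25 N (0.6 N m) harms it.
- ivory_strip: shorter ivory strip of five keys, 75 x 18 x 18 mm, for another model: not wanted; a bystander, not to be moved; origin at the centre of its underside
- transformer: grey transformer with dark iron core, 48 x 44 x 40 mm; a bystander, not to be moved; origin at the centre of its underside
- display_cover: clear plastic display cover, 34 x 86 x 10 mm; a bystander, not to be moved; origin at the centre of its underside
- battery_contact: copper battery contact, 40 x 16 x 20 mm; a bystander, not to be moved; origin at the centre of its underside
- case_half: cream calculator case half with a green board in it, 145 x 82 x 24 mm; a bystander, not to be moved; origin at the centre of its underside
- driver: screwdriver lying on the bench; a bystander, not to be moved; origin at the centre of its underside
Not all that is in view belongs to the job. There is more than one size of the part that bears strip_mid; the job needs the middle-sized.

How it is judged (in metres and radians):
On the way, in this order (a step that is already met when the one before it is completed fails the run):
1. the orange strip lies fully home in the nest, released (x of strip_mid in the frame of nest between -0.004 and 0.004 m and y of strip_mid in the frame of nest between -0.004 and 0.004 m and z of strip_mid in the frame of nest between 0.007 and 0.011 m and angle between the x axis of strip_mid and the x axis of nest, either way round below 0.07 rad and angle between strip_mid's own z axis and vertical below 0.06 rad and contact force between the fingers and key_strip below 0.1 N), for 0.2 s.
2. with the strip home, the knob is pulled up out of its parking notch (x of strip_mid in the frame of nest between -0.004 and 0.004 m and y of strip_mid in the frame of nest between -0.004 and 0.004 m and z of strip_mid in the frame of nest between 0.007 and 0.011 m and angle between the x axis of strip_mid and the x axis of nest, either way round below 0.07 rad and angle between strip_mid's own z axis and vertical below 0.06 rad and z of foot in the frame of nest above 0.0225 m), for 0.05 s.
At the end, for the whole second after the job is handed in: Strip at rest, fully home (4 mm, 0.07 rad, height within 2 mm, level). Clamp snapped into the clamping notch: foot 16 to 20.5 mm above the pocket floor, within 35 mm along and 9 mm across of the nest centre, pressing on the strip with over 3 N (x of strip_mid in the frame of nest between -0.004 and 0.004 m and y of strip_mid in the frame of nest between -0.004 and 0.004 m and z of strip_mid in the frame of nest between 0.007 and 0.011 m and angle between the x axis of strip_mid and the x axis of nest, either way round below 0.07 rad and angle between strip_mid's own z axis and vertical below 0.06 rad and z of foot in the frame of nest between 0.016 and 0.0205 m and x of foot in the frame of nest between -0.035 and 0.035 m and y of foot in the frame of nest between -0.009 and 0.009 m and contact force between clamp_c1 and key_strip above 3 N and linear speed of key_strip below 0.02 m/s); the robot touches nothing.
It fails at once if the knob is wrenched: more than 25 N on the clamp's lug from the sides or tops of the notches (contact force between clamp_c0 and anything else above 25 N).
It fails at once if a bystander is moved by more than 20 mm (distance of any of ivory_strip, transformer, display_cover, battery_contact, case_half, driver from where it was at the start of the episode above 0.02 m).
It also fails if it takes over 61 s, if anything falls off the work surface, if the arm or the gripper's body presses on something with over 40 N, if the wrist force passes 120 N, or if a joint passes its speed limit or range.

ROBOT

A 6-joint arm with a two-finger parallel gripper is mounted at the origin on the work surface. World frame = base frame: x ahead of the robot, y to its left, z up, the work surface at z = 0. Lengths are in m, angles in degrees, forces in N, time in s.
With the tool pointing down it reaches from about 0.25 to 0.725 m from the base axis. Payload 9.7 kg.
Tool frame: the origin (TCP) lies at the very end of the fingers, on their centre line; the grasp point (between the pads) lies grasp_offset behind it (grasp_offset is the distance from the TCP to the grasp point, in m); z points along the fingers, y is the line along which they close (so a half turn about z gives the same grasp; the last joint's range is limited). The gripper opens to 85 mm and grips with 20 to 120 N. Pads are 22 mm wide; open, the fingers measure 114 mm over their backs; the gripper's body (76 mm by 85 mm) begins 54 mm behind the grasp point. The pads swing forward as they close: fully open they stand 13 mm farther back than shut.
Start: joints at [65.718, 4.979, 10.078, 95.1, 0, 90], TCP at [0.226, 0.501, 0.231] pointing down, gripper open.
Joint ranges: [-179.16, 179.16], [-48.56, 103.87], [-65.8, 70.77], [-126.05, 130.52], [-82.76, 87.17], [-180, 180]. Speed limits (degrees/s): [127.2, 127.2, 147.25, 180, 180, 180].

INTERFACE

Orientations are given as [roll, pitch, yaw] about the fixed x, y, z axes, in that order (R = Rz(yaw) Ry(pitch) Rx(roll)).
In Python, from workcell import get_obs, camera, calibration, job_done, recognise, cut_out, mark_of, grasp_offset gives the robot as it stands.
- The arm moves only by the tool servo_tool, never from a script. Its argument "moves" is a list of rows, each a list of 3 entries, a list of its own where there are three numbers: the turn, a rotation vector about the tool's x, y, z in degrees, then the shift along the tool's x, y, z in m, then the opening in per cent of the stroke, from 0 (shut) to 100 (fully open). In form: [[[ax, ay, az], [x, y, z], claw], ...]. A call has 1 to 12 rows; each row shifts and turns the commanded pose from where the row before left it, along the tool's axes as they then stand; what a row does not reach is not made up. A row lasts 1/10 s, in which the tool goes at most 50 mm and 8.59 degrees, less where a joint would pass 70% of its speed; a pose out of reach is approached as far as the arm can. A call is refused whole if a number of a shift passes 0.05 or a number of a turn 8.59, either way. A call with a gripper value outside its range is refused whole. The fingers move at their own pace and stop on an object; "force" is the grip in N (left out, the last holds). Time passes only in rows, so rows that do not move let the fingers close. It gives the time, the measured TCP pose, the force, the opening and the grip force at its end, in the units of the state.
- get_obs(): the state, without advancing time (a new reading comes with each control period).
- camera(name): name is "side" or "top"; returns (picture, depth): 480x640x3 uint8, red, green, blue; 480x640 float32, m along the optical axis (not along the pixel's ray), 0 where there is no reading.
- calibration(name): a dict with "camera_matrix" (3x3 intrinsics, pixels), "R" (3x3) and "t" (3): a world point X has camera coordinates R X + t. Camera axes: x right, y down, z forward; pixel columns grow to the right and rows downward; lengths in m; the calibration is good to about 2 mm. A picture is of the moment at which its call begins. calibration takes no time and is no camera call.
- job_done(): hands the job in; it is judged then, once.
Trained networks look in the newest picture that a camera, given by its name, has taken for a name from the list of things; names that differ only in an ending like _2 or _b are one class to them, and where a whole thing is asked for, a point or a joint stands for the part that bears it (a point fixed in the world has none). Each returns a list of dicts, best first, with "score" (0 to 1); they miss things now and then, are a little off and sometimes report something else, mostly with a low value. They report only what shows in the picture. A call takes as long as a camera call. They do not tell look-alikes from the thing itself.
- recognise(name, camera): "xyz" ([x, y, z] in m, in the coordinates of the camera as it stood for that picture, good to about 4 mm: the middle of the surface that is visible of it).
- cut_out(name, camera): "mask" (480x640 bool, what is visible of it).
- mark_of(name, camera): "xyz" ([x, y, z] in m, in the coordinates of the camera as it stood for that picture, good to about 4 mm: a listed point, or the origin of a listed thing).
The state is a dict: "time": time; "q": joint angles; "qd": joint speeds; "joint_efforts": joint torques, N m; "ee_pos": TCP position; "tcp_rot": TCP orientation; "wrist_force": force on the tool from outside, world axes, zero at the start; "torque": the same for the moment, N m; "opening": finger opening in m; "grasp_force": force on a finger pad.
Only numpy, scipy, OpenCV 4.12 (cv2) and the standard library are available. Lean on these libraries where they do the work, as an engineer would, in place of code of your own. Each camera call takes 0.05 s, during which the arm holds its last target. There are 200 camera calls.

## Working session

There is one attempt and no reset: what is moved stays moved. The work goes in short steps, Python scripts to look and compute and a tool call to move; the robot and the scene stay as the last step left them, time stands still between calls to the robot, and variables do not carry over. Pictures are saved under pics/ and viewed, at most 10 in all, crops included, and the job is handed in when it is done.

Besides the shell and the picture viewer there is one more tool, called as a command line: name --argument value ..., lists and objects as JSON in quotes. servo_tool: Moves the arm, as the interface text tells. Its arguments: {"type":"object","properties":{"moves":{"type":"array"},"force":{"type":"number"}},"required":["moves"]}

```bash
mkdir -p pics; cat > h.py <<'E'
import numpy as np, cv2
from workcell import *
def world(p,name):
    c=calibration(name); return np.array(c["R"]).T@(np.array(p)-np.array(c["t"]))
def cloud(name,depth):
    c=calibration(name);K=np.array(c["camera_matrix"]);v,u=np.mgrid[0:480,0:640]
    P=np.stack([(u-K[0,2])/K[0,0]*depth,(v-K[1,2])/K[1,1]*depth,depth],-1)
    return (P-np.array(c["t"]))@np.array(c["R"])
E
python3 - <<'E'
from h import *
o=get_obs();print(o["time"],grasp_offset,o["ee_pos"],o["tcp_rot"],o["opening"])
ims=[]
for n in("top","side"):
    im,d=camera(n);np.save(n+"0.npy",d);cv2.imwrite(f"pics/{n}0.png",im[:,:,::-1])
    for k in("strip_mid","nest","knob_grip","foot","pillar"):
        for r in mark_of(k,n)[:3]:print(n,k,round(r["score"],2),world(r["xyz"],n).round(4))
E
```

```text
0.0 0.0187 [0.22607168 0.50112016 0.23054868] [-1.79918767e+02  1.08660880e-03  1.55718109e+02] 0.08536672721554327
top strip_mid 0.93 [ 0.6128 -0.289   0.0133]
top strip_mid 0.66 [ 0.6038 -0.4089  0.0162]
top strip_mid 0.63 [ 0.5517 -0.1995  0.0059]
top nest 0.82 [0.5254 0.0428 0.0165]
top knob_grip 0.64 [0.5192 0.1171 0.0724]
top foot 0.65 [0.5906 0.0939 0.0302]
top foot 0.37 [0.5172 0.1157 0.0717]
top pillar 0.98 [0.517  0.1186 0.0111]
side strip_mid 0.95 [ 0.6023 -0.4127  0.0154]
side strip_mid 0.71 [ 0.6165 -0.2876  0.0072]
side strip_mid 0.6 [ 0.5573 -0.198   0.0039]
side nest 0.62 [0.5248 0.0452 0.0156]
side knob_grip 0.61 [0.5176 0.1141 0.0701]
side foot 0.93 [0.5887 0.0981 0.0304]
side foot 0.61 [0.5966 0.3777 0.0009]
side pillar 0.74 [0.516  0.1168 0.0117]
side pillar 0.22 [0.4471 0.2968 0.0005]
side pillar 0.15 [0.5939 0.0937 0.0307]
```

View pics/top0.png

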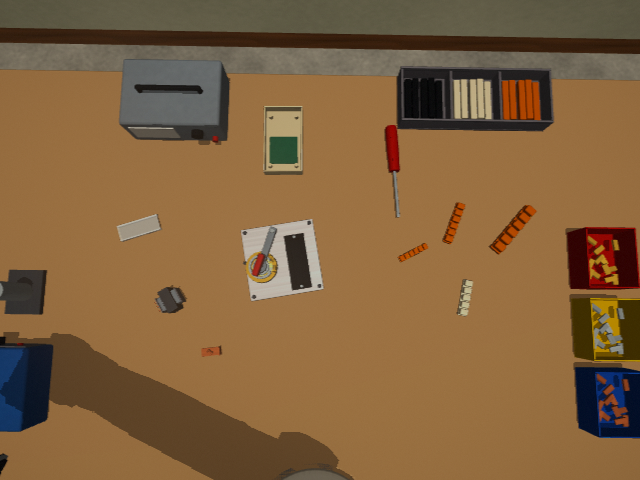

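View pics/side0.png

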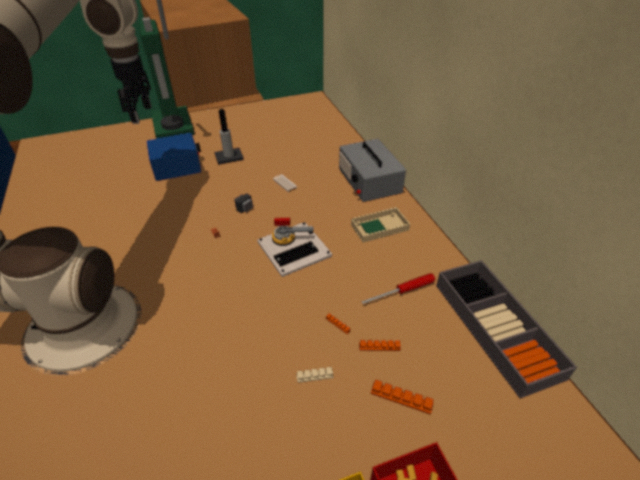

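The top picture shows three orange strips; the middle-sized one is at about (454,223). The nest is at (298,261), the knob at (259,264) and the foot at (272,232). Next I'll fit accurate poses.

```bash
cat >> h.py <<'E'
def planar(name,mask,z):
    """pixels of mask -> world xy on the plane at height z"""
    c=calibration(name);K=np.array(c["camera_matrix"]);R=np.array(c["R"]);t=np.array(c["t"])
    v,u=np.nonzero(mask);r=np.stack([(u-K[0,2])/K[0,0],(v-K[1,2])/K[1,1],np.ones(len(u))],-1)@R
    o=-R.T@t;return (o+r*((z-o[2])/r[:,2])[:,None])[:,:2]
def rect(xy):
    (c,s,a)=cv2.minAreaRect((xy*1000).astype(np.float32));
    if s[0]<s[1]:s=s[::-1];a+=90
    return np.round(c,1),np.round(s,1),round((a+90)%180-90,1)
def fit(name,mask,z):
    n,l,st,_=cv2.connectedComponentsWithStats(mask.astype(np.uint8))
    for i in range(1,n):
        if st[i,4]>40:
            xy=planar(name,l==i,z);m=xy.mean(0);w,V=np.linalg.eigh(np.cov((xy-m).T));
            print(name,st[i],"rect",*rect(xy),"mean",(m*1000).round(1),"pca",np.degrees(np.arctan2(V[1,1],V[0,1])).round(1),"std",(np.sqrt(w)*1000).round(1))
E
python3 - <<'E'
from h import *
for n,box in(("top",(180,320,380,560)),("side",(300,420,310,450))):
    im=cv2.imread(f"pics/{n}0.png");hsv=cv2.cvtColor(im,cv2.COLOR_BGR2HSV)
    print("cam",-np.array(calibration(n)["R"]).T@calibration(n)["t"])
    m=(hsv[...,1]>225)&(hsv[...,2]>100)&(hsv[...,0]<12);b=np.zeros_like(m);b[box[0]:box[1],box[2]:box[3]]=1
    fit(n,m&b,.016)
im=cv2.imread("pics/top0.png");g=im.max(2);hsv=cv2.cvtColor(im,cv2.COLOR_BGR2HSV)
b=np.zeros((480,640),bool);b[215:305,235:330]=1
print("black");fit("top",(g<60)&b,.02)
print("plate");fit("top",(hsv[...,1]<60)&(g>90)&b,.012)
print("red");fit("top",(hsv[...,1]>180)&((hsv[...,0]<8)|(hsv[...,0]>172))&(g>90)&b,.082)
d=np.load("top0.npy");P=cloud("top",d)
for p in((454,223),(298,261),(298,235),(270,240),(258,266),(340,261)):print(p,P[p[1],p[0]].round(4))
E
```

```text
cam [ 0.43741062 -0.00171164  0.96166216]
cam [ 0.30630453 -0.77037511  0.82809691]
side [327 315  22  18 113] rect [ 550.  -206.6] [62.6 12.9] -62.6 mean [ 550.3 -207.6] pca 117.3 std [ 3.7 17.8]
side [360 341  40   9 286] rect [ 614.1 -291.6] [85.4 20.4] -19.9 mean [ 613.8 -292.3] pca 159.9 std [ 6.1 25. ]
side [372 381  61  32 712] rect [ 603.1 -413.6] [116.4  30.1] -41.4 mean [ 603.7 -415.2] pca 138.8 std [ 8.2 33.6]
black
top [285 233  26  57 996] rect [528.6  42.6] [112.2  39. ] 10.1 mean [528.1  42.3] pca -170.0 std [11.2 31.9]
plate
top [ 241  219   83   82 3309] rect [532.7  75.6] [151.4 148.8] -80.0 mean [536.3  76.5] pca -171.5 std [45.3 48.7]
top [254 261  18  18 116] rect [506.7 111. ] [39.4 23.5] -34.1 mean [509.  110.2] pca 156.1 std [ 6.3 10.2]
red
top [253 254  11  22 124] rect [515.2 115.4] [42.4 10.4] -16.7 mean [515.3 115.3] pca 163.4 std [ 3.1 12.1]
(454, 223) [ 0.6127 -0.2839  0.0176]
(298, 261) [0.5292 0.0415 0.012 ]
(298, 235) [0.5825 0.0422 0.0204]
(270, 240) [0.5673 0.0969 0.0481]
(258, 266) [0.5118 0.1149 0.0817]
(340, 261) [ 0.5312 -0.0461  0.0028]
```

```bash
python3 - <<'E'
from h import *
im=cv2.imread("pics/top0.png");hsv=cv2.cvtColor(im,cv2.COLOR_BGR2HSV).astype(int)
print(hsv[223,450:460],hsv[280,450])
m=((hsv[...,1]>200)&(hsv[...,0]<13))
b=np.zeros_like(m);b[180:320,380:560]=1
fit("top",m&b,.016)
for z in(.0,.018):fit("top",m&b&(np.mgrid[0:480,0:640][1]>438)&(np.mgrid[0:480,0:640][1]<475),z)
P=cloud("top",np.load("top0.npy"));w=(P[...,2]>.012)&b
print("depth");fit("top",w,.016)
E
```

```text
[[ 11 252  83]
 [ 11 255 137]
 [ 12 255 175]
 [ 12 255 180]
 [ 12 255 176]
 [ 12 255 160]
 [ 12 255 141]
 [ 12 255 147]
 [ 12 184 129]
 [ 16 148 143]] [ 16 146 155]
top [443 203  22  41 313] rect [ 613.7 -282.9] [90.2 17.6] -21.0 mean [ 615.1 -283.3] pca 158.9 std [ 5.1 25.9]
top [490 205  46  49 680] rect [ 603.4 -408.1] [126.2  26.2] -40.4 mean [ 603.  -407.3] pca 138.7 std [ 7.1 35.9]
top [416 243  11   9  43] rect [ 561.3 -214.1] [24.  11.7] -45.0 mean [ 560.4 -213.8] pca 127.1 std [3.  7.2]
top [443 203  22  41 313] rect [ 616.7 -287.6] [91.7 17.9] -21.0 mean [ 618.1 -288.1] pca 158.9 std [ 5.2 26.3]
top [443 203  22  41 313] rect [ 613.3 -282.3] [90.  17.6] -21.0 mean [ 614.7 -282.7] pca 158.9 std [ 5.1 25.8]
depth
top [394 180   6  37 107] rect [ 665.  -162.1] [78.1  7.7] 4.2 mean [ 664.5 -162.9] pca -176.3 std [ 1.8 23.5]
top [445 202  20  41 283] rect [ 615.  -284.9] [87.9 16.8] -20.5 mean [ 615.3 -285.2] pca 159.5 std [ 4.7 25.9]
top [492 204  44  48 599] rect [ 604. -409.] [123.7  25.6] -41.2 mean [ 604.1 -410.6] pca 138.7 std [ 6.5 35.3]
top [404 243  24  16  82] rect [ 553.7 -202.1] [50.9 11.2] -61.8 mean [ 553.6 -202.2] pca 118.4 std [ 3.2 16.4]
top [464 280   9   7  48] rect [ 487.8 -310.4] [16.5 11.6] 76.6 mean [ 487.8 -310.4] pca 82.2 std [3.5 4.9]
top [463 287   9   7  48] rect [ 473.1 -306.9] [16.5 11.6] 76.6 mean [ 473.1 -306.9] pca 78.3 std [3.5 4.9]
top [462 294   8   7  47] rect [ 458.8 -304.1] [14.4 12.2] 88.2 mean [ 458.5 -304.2] pca 76.0 std [3.5 4.8]
top [460 301   9   7  47] rect [ 443.8 -301.2] [16.5 11.7] 79.4 mean [ 443.7 -301.4] pca 81.1 std [3.4 4.8]
top [459 309   9   7  48] rect [ 428.4 -298. ] [16.4 12.2] 88.3 mean [ 429.1 -298.6] pca 75.7 std [3.4 4.8]
```

servo_tool --moves '[[[0, 0, 8.5], [0, 0, 0], 100], [[0, 0, 8.5], [0, 0, 0], 100], [[0, 0, 8.5], [0, 0, 0], 100], [[0, 0, 8.5], [0, 0, 0], 100], [[0, 0, 8.5], [0, 0, 0], 100], [[0, 0, 8.5], [0, 0, 0], 100], [[0, 0, 8.5], [0, 0, 0], 100], [[0, 0, 8.5], [0, 0, 0], 100], [[0, 0, 8.5], [0, 0, 0], 100], [[0, 0, 8.5], [0, 0, 0], 100], [[0, 0, 8.5], [0, 0, 0], 100], [[0, 0, 8.5], [0, 0, 0], 100]]'

```text
time: 1.8
ee_pos: [0.2735, 0.4744, 0.2312]
tcp_rot: [-177.5, 0.1, 58.9]
wrist_force: [1.1, 0.2, -0.9]
opening: 0.0853
grasp_force: 0.0
```

servo_tool --moves '[[[0, 0, 8.25], [0, 0, 0], 100], [[0, 0, 8.25], [0, 0, 0], 100], [[0, 0, 8.25], [0, 0, 0], 100], [[0, 0, 8.25], [0, 0, 0], 100], [[0, 0, 8.25], [0, 0, 0], 100], [[0, 0, 8.25], [0, 0, 0], 100], [[0, 0, 8.25], [0, 0, 0], 100], [[0, 0, 8.25], [0, 0, 0], 100], [[0, 0, 8.25], [0, 0, 0], 100], [[0, 0, 0], [0, 0, 0], 100]]'

```text
time: 2.8
ee_pos: [0.4638, 0.1944, 0.2316]
tcp_rot: [-166.1, 11.0, 15.0]
wrist_force: [-0.2, 0.5, -0.6]
opening: 0.0852
grasp_force: 0.0
```

```bash
python3 - <<'E'
from h import *
for _ in range(2):
    o=get_obs();print(o["time"],o["q"].round(1) if hasattr(o["q"],"round") else o["q"],o["qd"],o["ee_pos"],o["tcp_rot"]);camera("top")
E
```

```text
2.8 [ 14.9   8.7  12.4 104.7  13.9 179.9] [ 4.4262492  -0.71074439 -0.27435206 -1.34511703  0.73123299 -0.08878008] [0.46381169 0.19437648 0.23161178] [-166.07081897   11.01289601   14.9593805 ]
2.85 [ 15.1   8.6  12.4 104.7  13.9 179.9] [ 3.53818415 -0.60481191  0.0099268  -0.55550234  0.38174604  0.03971123] [0.46334989 0.19613742 0.23182915] [-166.04701104   10.94092075   15.15382675]
```

servo_tool --moves '[[[0, 0, 0], [0, 0, 0], 100], [[0, 0, 0], [0, 0, 0], 100], [[0, 0, 0], [0, 0, 0], 100], [[0, 0, 0], [0, 0, 0], 100], [[0, 0, 0], [0, 0, 0], 100], [[0, 0, 0], [0, 0, 0], 100]]'

```text
time: 3.5
ee_pos: [0.4624, 0.1984, 0.2322]
tcp_rot: [-166.0, 10.9, 15.4]
wrist_force: [0.5, -0.9, 0.5]
opening: 0.0853
grasp_force: 0.0
```

servo_tool --moves '[[[0, 0, -8.5], [0, 0, 0], 100], [[0, 0, -8.5], [0, 0, 0], 100], [[0, 0, -8.5], [0, 0, 0], 100], [[0, 0, 0], [0, 0, 0], 100]]'

```text
time: 3.9
ee_pos: [0.4625, 0.1982, 0.2322]
tcp_rot: [-162.8, 3.9, 40.3]
wrist_force: [-0.4, -0.6, -0.3]
opening: 0.0854
grasp_force: 0.0
```

```bash
cat >> h.py <<'E'
from scipy.spatial.transform import Rotation as Ro
def togo(p,yaw):
    """shift and turn in tool axes to reach vertical pose p,yaw"""
    o=get_obs();R=Ro.from_euler("xyz",o["tcp_rot"],degrees=True)
    T=Ro.from_euler("xyz",[180,0,yaw],degrees=True)
    print("t",o["time"],"q",np.round(o["q"],1),"pos",np.round(o["ee_pos"],4),"rot",np.round(o["tcp_rot"],2),"F",np.round(o["wrist_force"],1),"M",np.round(o["torque"],2),"open",round(o["opening"],4))
    print("turn",np.degrees((R.inv()*T).as_rotvec()).round(2),"shift now-axes",R.inv().apply(np.array(p)-o["ee_pos"]).round(4),"in target axes",T.inv().apply(np.array(p)-o["ee_pos"]).round(4))
E
python3 -c "
from h import *
togo([.615,-.286,.231],159.5)"
```

```text
t 3.9 q [ 15.4   8.6  12.4 104.7  13.9 154.3] pos [0.4625 0.1982 0.2322] rot [-162.78    3.89   40.29] F [-0.4 -0.6 -0.3] M [-0.14 -0.23 -0.01] open 0.0854
turn [ -14.53  -15.55 -118.69] shift now-axes [-0.1962  0.4513 -0.1246] in target axes [-0.3124 -0.4001  0.0012]
```

servo_tool --moves '[[[-0.97, -1.04, -7.91], [0, 0, 0], 100], [[-0.97, -1.04, -7.91], [0, 0, 0], 100], [[-0.97, -1.04, -7.91], [0, 0, 0], 100], [[-0.97, -1.04, -7.91], [0, 0, 0], 100], [[-0.97, -1.04, -7.91], [0, 0, 0], 100], [[-0.97, -1.04, -7.91], [0, 0, 0], 100], [[-0.97, -1.04, -7.91], [0, 0, 0], 100], [[-0.97, -1.04, -7.91], [0, 0, 0], 100], [[-0.97, -1.04, -7.91], [0, 0, 0], 100], [[-0.97, -1.04, -7.91], [0, 0, 0], 100], [[-0.97, -1.04, -7.91], [0, 0, 0], 100], [[-0.97, -1.04, -7.91], [0, 0, 0], 100]]'

```text
time: 5.1
ee_pos: [0.4624, 0.1983, 0.2321]
tcp_rot: [-176.5, -2.3, 135.6]
wrist_force: [-0.2, -0.9, -0.4]
opening: 0.0854
grasp_force: 0.0
```

servo_tool --moves '[[[-0.97, -1.04, -7.91], [0, 0, 0], 70], [[-0.97, -1.04, -7.91], [0, 0, 0], 70], [[-0.97, -1.04, -7.91], [0, 0, 0], 70], [[0, 0, 0], [-0.03, -0.038, 0], 70], [[0, 0, 0], [-0.03, -0.038, 0], 70], [[0, 0, 0], [-0.03, -0.038, 0], 70], [[0, 0, 0], [-0.03, -0.038, 0], 70]]'

```text
time: 5.8
ee_pos: [0.5213, 0.0119, 0.2326]
tcp_rot: [-179.9, 0.1, 159.1]
wrist_force: [1.5, 0.5, 0.5]
opening: 0.0595
grasp_force: 0.0
```

```bash
python3 -c "
from h import *
togo([.615,-.286,.231],159.5)"
```

```text
t 5.8 q [ 1.3  1.   6.1 95.1 -0.1 22.3] pos [0.5213 0.0119 0.2326] rot [-1.7995e+02  5.0000e-02  1.5908e+02] F [1.5 0.5 0.5] M [ 0.02 -0.02 -0.01] open 0.0595
turn [-0.05  0.05 -0.42] shift now-axes [-0.1939 -0.2448  0.002 ] in target axes [-0.1921 -0.2463  0.0016]
```

servo_tool --moves '[[[0, 0, -0.4], [-0.0275, -0.035, 0], 60], [[0, 0, 0], [-0.0275, -0.035, 0], 60], [[0, 0, 0], [-0.0275, -0.035, 0], 60], [[0, 0, 0], [-0.0275, -0.035, 0.02], 60], [[0, 0, 0], [-0.0275, -0.035, 0.02], 60], [[0, 0, 0], [-0.0275, -0.035, 0.02], 60], [[0, 0, 0], [-0.0275, -0.035, 0.02], 60], [[0, 0, 0], [0, 0, 0.04], 60], [[0, 0, 0], [0, 0, 0.04], 60], [[0, 0, 0], [0, 0, 0], 60]]'

```text
time: 6.8
ee_pos: [0.6134, -0.2822, 0.0659]
tcp_rot: [-180.0, -0.6, 159.5]
wrist_force: [-1.0, -0.1, -1.0]
opening: 0.0513
grasp_force: 0.0
```

```bash
python3 - <<'E'
from h import *
togo([.615,-.286,.008],159.5)
for n in("top","side"):
    im,d=camera(n);cv2.imwrite(f"pics/{n}1.png",im[:,:,::-1])
im=np.hstack([cv2.resize(cv2.imread("pics/top1.png")[180:270,400:500],(400,360)),cv2.resize(cv2.imread("pics/side1.png")[280:400,300:440],(400,360))])
cv2.imwrite("pics/a.png",im)
E
```

```text
t 6.8 q [-24.7  22.7  12.9  80.8  -0.1  -4.1] pos [ 0.6134 -0.2822  0.0659] rot [-179.98   -0.58  159.47] F [-1.  -0.1 -1. ] M [0.02 0.04 0.02] open 0.0513
turn [-0.02 -0.58 -0.03] shift now-axes [-0.0034 -0.003   0.0579] in target axes [-0.0028 -0.003   0.0579]
```

View pics/a.png

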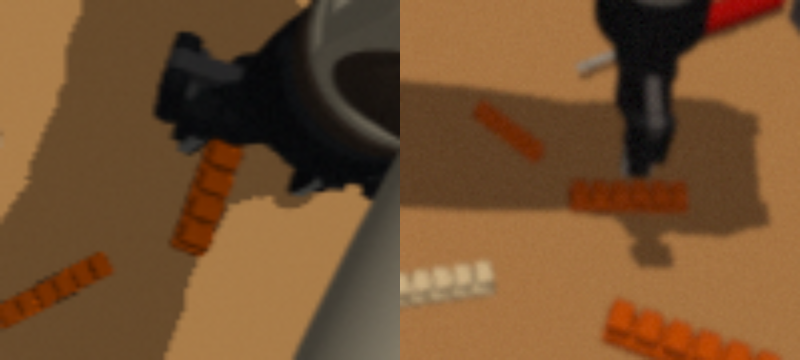

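The crops show the gripper standing over the middle strip, with its fingers on either side of it. Next I descend and grip.

servo_tool --force 25 --moves '[[[0, -0.5, 0], [-0.0028, -0.003, 0.02], 45], [[0, 0, 0], [0, 0, 0.02], 45], [[0, 0, 0], [0, 0, 0.01], 45], [[0, 0, 0], [0, 0, 0.008], 45], [[0, 0, 0], [0, 0, 0], 45], [[0, 0, 0], [0, 0, 0], 45]]'

```text
time: 7.5
ee_pos: [0.619, -0.2873, 0.0161]
tcp_rot: [-179.9, 0.6, 159.7]
wrist_force: [-0.1, 0.3, 0.8]
opening: 0.0383
grasp_force: 0.0
```

```bash
python3 - <<'E'
from h import *
togo([.615,-.286,.008],159.5)
E
```

```text
t 7.5 q [-24.9  23.5   8.4  74.3  -0.   -4.6] pos [ 0.619  -0.2873  0.0161] rot [-179.92    0.6   159.74] F [-0.1  0.3  0.8] M [ 0.01 -0.01  0.  ] open 0.0383
turn [-0.07  0.6   0.23] shift now-axes [ 0.0043 -0.0002  0.008 ] in target axes [ 0.0042 -0.0002  0.0081]
```

servo_tool --moves '[[[0, 0.6, 0.2], [0.0042, 0, 0.006], 45], [[0, 0, 0], [0, 0, 0], 45], [[0, 0, 0], [0, 0, 0], 45]]'

```text
time: 7.8
ee_pos: [0.6145, -0.2857, 0.0087]
tcp_rot: [-179.9, -0.1, 159.5]
wrist_force: [-0.1, -1.1, 0.3]
opening: 0.0388
grasp_force: 0.0
```

```bash
python3 - <<'E'
from h import *
togo([.615,-.286,.008],159.5)
E
```

```text
t 7.8 q [-24.9  23.8   8.   74.3  -0.1  -4.4] pos [ 0.6145 -0.2857  0.0087] rot [-1.7993e+02 -9.0000e-02  1.5954e+02] F [-0.1 -1.1  0.3] M [-0.03 -0.02 -0.02] open 0.0388
turn [-0.07 -0.09  0.04] shift now-axes [-0.0006 -0.0001  0.0007] in target axes [-0.0006 -0.0001  0.0007]
```

Now close, then lift a little.

servo_tool --force 25 --moves '[[[0, 0, 0], [0, 0, 0], 10], [[0, 0, 0], [0, 0, 0], 10], [[0, 0, 0], [0, 0, 0], 10], [[0, 0, 0], [0, 0, 0], 5], [[0, 0, 0], [0, 0, 0], 5], [[0, 0, 0], [0, 0, 0], 5], [[0, 0, 0], [0, 0, -0.005], 5], [[0, 0, 0], [0, 0, -0.02], 5], [[0, 0, 0], [0, 0, -0.03], 5], [[0, 0, 0], [0, 0, -0.03], 5]]'

```text
time: 8.8
ee_pos: [0.6142, -0.2854, 0.0943]
tcp_rot: [-179.9, -0.2, 159.5]
wrist_force: [0.9, -0.0, 0.4]
opening: 0.0154
grasp_force: 25.2
```

```bash
python3 - <<'E'
from h import *
togo([.5286,.0426,.10],190)
E
```

```text
t 8.8 q [-24.9  22.2  15.5  83.4  -0.1  -4.4] pos [ 0.6142 -0.2854  0.0943] rot [-1.7994e+02 -1.6000e-01  1.5954e+02] F [ 0.9 -0.   0.4] M [-0.01 -0.03 -0.08] open 0.0154
turn [-2.000e-02 -1.800e-01 -3.046e+01] shift now-axes [ 0.1949  0.2774 -0.0055] in target axes [ 0.0273  0.3379 -0.0057]
```

servo_tool --moves '[[[0, 0, 0], [0.0244, 0.0347, -0.01], 5], [[0, 0, 0], [0.0244, 0.0347, -0.005], 5], [[0, 0, 0], [0.0244, 0.0347, 0], 5], [[0, 0, 0], [0.0244, 0.0347, 0], 5], [[0, 0, 0], [0.0244, 0.0347, 0], 5], [[0, 0, 0], [0.0244, 0.0347, 0], 5], [[0, 0, 0], [0.0244, 0.0347, 0], 5], [[0, 0, 0], [0.0244, 0.0347, 0], 5], [[0, 0, -7.6], [0, 0, 0], 5], [[0, 0, -7.6], [0, 0, 0], 5], [[0, 0, -7.6], [0, 0, 0], 5], [[0, 0, -7.6], [0, 0, 0], 5]]'

```text
time: 10.0
ee_pos: [0.5287, 0.0429, 0.1088]
tcp_rot: [-180.0, -0.1, -169.7]
wrist_force: [-0.5, -1.0, -0.8]
opening: 0.0151
grasp_force: 25.2
```

servo_tool --moves '[[[0, 0, 0], [0, 0, 0], 5], [[0, 0, 0], [0, 0, 0], 5]]'

```text
time: 10.2
ee_pos: [0.5288, 0.0426, 0.1088]
tcp_rot: [-180.0, -0.1, -170.3]
wrist_force: [-0.0, 0.6, -0.2]
opening: 0.0151
grasp_force: 25.2
```

```bash
python3 - <<'E'
from h import *
togo([.5286,.0426,.06],190)
for n in("top","side"):
    im,d=camera(n);cv2.imwrite(f"pics/{n}2.png",im[:,:,::-1]);np.save(n+"2.npy",d)
im=np.hstack([cv2.resize(cv2.imread("pics/top2.png")[200:320,220:340],(400,400)),cv2.resize(cv2.imread("pics/side2.png")[190:290,240:340],(400,400))])
cv2.imwrite("pics/b.png",im)
E
```

```text
t 10.2 q [ 4.6  1.8 -6.8 81.5 -0.  -5.1] pos [0.5288 0.0426 0.1088] rot [-1.7998e+02 -1.0000e-01 -1.7028e+02] F [-0.   0.6 -0.2] M [-0.01 -0.02 -0.02] open 0.0151
turn [-0.02 -0.1  -0.28] shift now-axes [0.0001 0.     0.0488] in target axes [ 0.0002 -0.      0.0488]
```

View pics/b.png

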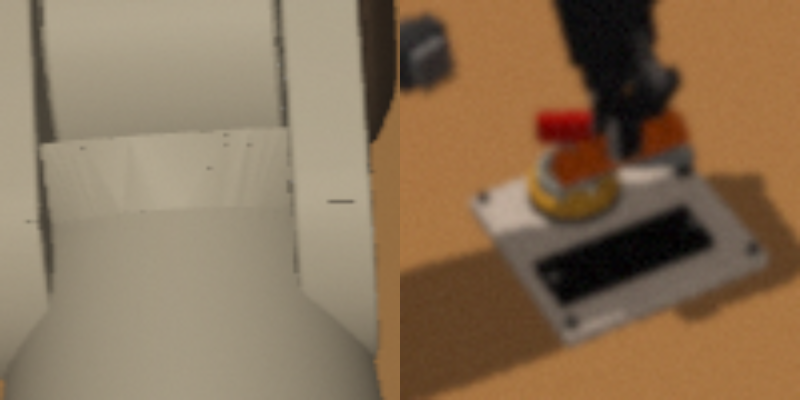

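The top camera is blocked by the arm. The side crop shows the strip held level above the empty nest at about crop (620,255). I'll fit model silhouettes of the nest and the strip in the side view.

```bash
cat > sil.py <<'E'
from h import *
from scipy.optimize import minimize
S=8
def proj(n,X):
    c=calibration(n);K=np.array(c["camera_matrix"]);p=(X@np.array(c["R"]).T+c["t"])@K.T;return p[:,:2]/p[:,2:]
def box(l,w,z0,z1):return np.array([[a*l/2,b*w/2,z] for a in(-1,1) for b in(-1,1) for z in(z0,z1)])
def fitpose(n,mask,pts,x0):
    v,u=np.nonzero(mask);off=np.array([u.min()-8,v.min()-8]);W=int((u.max()-u.min()+16)*S);H=int((v.max()-v.min()+16)*S)
    px=np.concatenate([np.stack([u+a,v+b],-1) for a in(-.4,.4) for b in(-.4,.4)])
    def draw(h):
        m=np.zeros((H,W),np.uint8);cv2.fillConvexPoly(m,cv2.convexHull(((h-off)*S).astype(np.float32)).round().astype(np.int32),1);return m
    A=draw(px)
    def cost(q):
        a=np.radians(q[2]);R=np.array([[np.cos(a),-np.sin(a),0],[np.sin(a),np.cos(a),0],[0,0,1]])
        B=draw(proj(n,pts@R.T+[q[0]/1000,q[1]/1000,0]));return 1-(A&B).sum()/max((A|B).sum(),1)
    best=min((minimize(cost,np.array(x0)+d,method="Nelder-Mead",options=dict(initial_simplex=np.array(x0)+d+np.array([[0,0,0],[4,0,0],[0,4,0],[0,0,4]]))) for d in([0,0,0],[-2,-2,-2],[2,-1,1])),key=lambda r:r.fun)
    print(n,best.x.round(2),"1-IoU",round(best.fun,3))
nestb=box(.113,.041,.012,.020)
def strip(zb):return np.vstack([box(.09,.018,zb,zb+.007),box(.087,.016,zb+.007,zb+.018)])
def comp(m,box):
    b=np.zeros(m.shape,np.uint8);r0,r1,c0,c1=box;b[r0:r1,c0:c1]=m[r0:r1,c0:c1]
    return b.astype(bool)
def big(m):
    n,l,s,_=cv2.connectedComponentsWithStats(m.astype(np.uint8));return l==1+s[1:,4].argmax()
def load(f):
    im=cv2.imread(f);return im,cv2.cvtColor(im,cv2.COLOR_BGR2HSV).astype(int)
E
python3 - <<'E'
from sil import *
im,h=load("pics/side0.png");g=im.max(2)
for t in(40,55):fitpose("side",big(comp(g<t,(235,275,265,325))),nestb,[528,42,10])
im,h=load("pics/top0.png");g=im.max(2)
for t in(45,60):fitpose("top",big(comp(g<t,(215,305,280,325))),nestb,[528,42,10])
m=(h[...,1]>200)&(h[...,0]<13);fitpose("top",comp(m,(195,250,440,468)),strip(0),[614,-285,-20])
im,h=load("pics/side0.png");m=(h[...,1]>225)&(h[...,0]<14);fitpose("side",comp(m,(335,355,355,405)),strip(0),[614,-285,-20])
im,h=load("pics/side2.png");
for s in(170,210):
    m=(h[...,1]>s)&(h[...,0]<14)&(h[...,0]>4);m=comp(m,(210,238,276,316));print(m.sum());fitpose("side",m,strip(.1),[528,42,10])
cv2.imwrite("pics/m.png",m*255)
E
```

```text
side [532.49  44.88  11.29] 1-IoU 0.21
side [530.82  43.91  11.65] 1-IoU 0.165
top [528.68  42.28   8.63] 1-IoU 0.357
top [528.72  42.54  10.46] 1-IoU 0.026
top [ 614.71 -285.6   -20.83] 1-IoU 0.077
side [ 616.82 -284.93  -17.92] 1-IoU 0.263
257
side [532.09  47.96   2.91] 1-IoU 0.338
173
side [531.5   46.3    8.98] 1-IoU 0.282[ WARN:0@2.181] global loadsave.cpp:1063 imwrite_ Unsupported depth image for selected encoder is fallbacked to CV_8U.
```

servo_tool --moves '[[[0, 0, -0.1], [0, 0, 0.03], 5], [[0, 0, 0], [0, 0, 0.03], 5], [[0, 0, 0], [0, 0, 0.015], 5], [[0, 0, 0], [0, 0, 0], 5], [[0, 0, 0], [0, 0, 0], 5], [[0, 0, 0], [0, 0, 0], 5]]'

```text
time: 10.9
ee_pos: [0.5297, 0.0427, 0.0353]
tcp_rot: [-180.0, 0.0, -170.0]
wrist_force: [-0.3, 0.2, -0.5]
opening: 0.0152
grasp_force: 25.2
```

```bash
python3 - <<'E'
from h import *
togo([.5287,.0425,.0227],190.2)
E
```

```text
t 10.9 q [  4.6   3.3 -13.5  73.2  -0.   -5.4] pos [0.5297 0.0427 0.0353] rot [-1.7997e+02  2.0000e-02 -1.6998e+02] F [-0.3  0.2 -0.5] M [-0.   -0.02  0.04] open 0.0152
turn [-0.03  0.02 -0.18] shift now-axes [ 0.001  -0.      0.0126] in target axes [ 0.001  -0.      0.0126]
```

servo_tool --moves '[[[0, 0, -0.2], [0.001, 0, 0.003], 5], [[0, 0, 0], [0, 0, 0.003], 5], [[0, 0, 0], [0, 0, 0.002], 5], [[0, 0, 0], [0, 0, 0], 5], [[0, 0, 0], [0, 0, 0], 5]]'

```text
time: 11.4
ee_pos: [0.5277, 0.0425, 0.0256]
tcp_rot: [-180.0, -0.1, -169.8]
wrist_force: [0.8, 0.6, -0.4]
opening: 0.0156
grasp_force: 25.2
```

```bash
python3 - <<'E'
from h import *
togo([.5287,.0425,.0227],190.2)
im,d=camera("side");cv2.imwrite("pics/c.png",cv2.resize(im[200:300,240:340,::-1],(600,600),interpolation=cv2.INTER_CUBIC))
E
```

```text
t 11.4 q [  4.6   3.4 -14.4  72.3  -0.   -5.6] pos [0.5277 0.0425 0.0256] rot [-1.7998e+02 -1.1000e-01 -1.6976e+02] F [ 0.8  0.6 -0.4] M [ 0.02 -0.02 -0.01] open 0.0156
turn [-0.02 -0.11  0.04] shift now-axes [-0.001  -0.0001  0.0029] in target axes [-0.001  -0.0001  0.0029]
```

View pics/c.png

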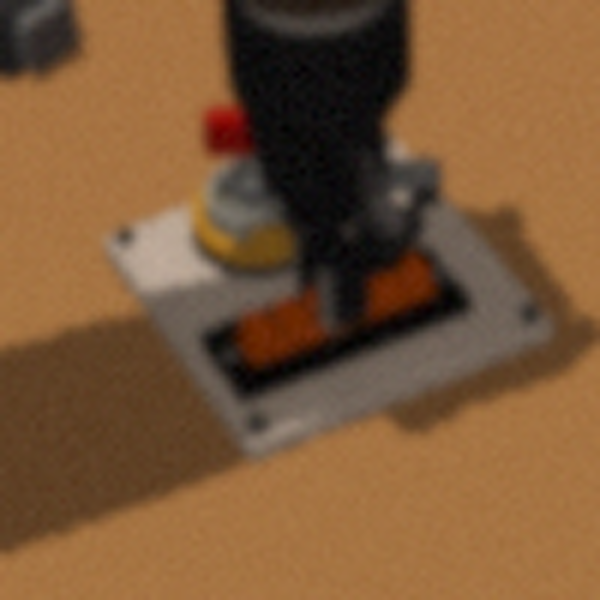

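The crop shows the strip in the nest between the black walls, and there is no contact force. I'll go down the last 3 mm and release.

servo_tool --moves '[[[0, 0, 0], [-0.0005, 0, 0.0015], 5], [[0, 0, 0], [0, 0, 0.0013], 5], [[0, 0, 0], [0, 0, 0], 5], [[0, 0, 0], [0, 0, 0], 5]]'

```text
time: 11.85
ee_pos: [0.5283, 0.0426, 0.023]
tcp_rot: [-180.0, -0.1, -169.8]
wrist_force: [0.0, 0.1, 0.8]
opening: 0.0149
grasp_force: 25.4
```

servo_tool --moves '[[[0, 0, 0], [0, 0, 0], 35], [[0, 0, 0], [0, 0, 0], 35], [[0, 0, 0], [0, 0, 0], 35], [[0, 0, 0], [0, 0, -0.015], 35], [[0, 0, 0], [0, 0, -0.04], 35], [[0, 0, 0], [0, 0, -0.05], 35], [[0, 0, 0], [0, 0, -0.03], 35], [[0, 0, 0], [0, -0.05, 0], 35], [[0, 0, 0], [0, -0.05, 0], 35], [[0, 0, 0], [0, -0.05, 0], 35], [[0, 0, 0], [0, -0.05, 0], 35]]'

```text
time: 12.95
ee_pos: [0.5642, -0.1561, 0.1595]
tcp_rot: [-179.9, -0.0, -169.7]
wrist_force: [1.0, 0.7, 1.0]
opening: 0.0297
grasp_force: 0.0
```

```bash
python3 - <<'E'
from h import *
togo([.5155,.1165,.08],162.5)
for n in("top","side"):
    im,d=camera(n);cv2.imwrite(f"pics/{n}3.png",im[:,:,::-1])
    if n=="top":P=cloud(n,d);print(P[250:275:4,296:302,2].round(4))
    r=[(r["score"],world(r["xyz"],n).round(4)) for r in mark_of("strip_mid",n)];print(r)
im=np.hstack([cv2.resize(cv2.imread("pics/top3.png")[210:310,235:335],(400,400)),cv2.resize(cv2.imread("pics/side3.png")[190:290,240:340],(400,400))])
cv2.imwrite("pics/d.png",im)
E
```

```text
t 12.95 q [-15.4   9.    6.5  87.5  -0.1 -25.7] pos [ 0.5642 -0.1561  0.1595] rot [-1.7995e+02 -2.0000e-02 -1.6973e+02] F [1.  0.7 1. ] M [ 0.06 -0.08 -0.02] open 0.0297
turn [-6.000e-02 -1.000e-02  2.777e+01] shift now-axes [-0.0007  0.277   0.0792] in target axes [0.1284 0.2453 0.0795]
[[0.0324 0.0314 0.0292 0.021  0.0139 0.0184]
 [0.0332 0.0331 0.0306 0.0314 0.0223 0.0139]
 [0.0308 0.0313 0.0356 0.0372 0.0295 0.0138]
 [0.0329 0.0312 0.0291 0.031  0.0346 0.0205]
 [0.033  0.0315 0.0321 0.0331 0.0306 0.0288]
 [0.0336 0.0325 0.0311 0.0324 0.0326 0.0346]
 [0.0307 0.031  0.0269 0.0257 0.021  0.0195]]
[(0.6, array([ 0.5516, -0.2012,  0.0059]))]
[(0.7, array([ 0.603 , -0.4134,  0.0145])), (0.55, array([0.5334, 0.0445, 0.0237])), (0.47, array([ 0.5573, -0.2   ,  0.0067]))]
```

View pics/d.png

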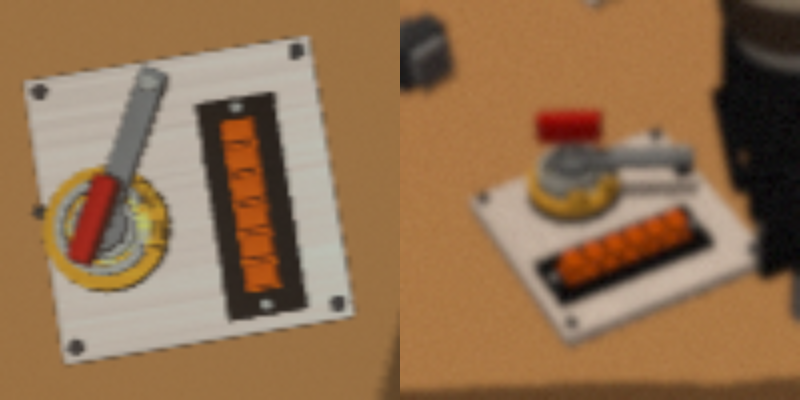

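The crops show the strip seated, with its top at 32 mm and released. Next I fit the knob bar in the clear top view.

```bash
python3 - <<'E'
from sil import *
im,h=load("pics/top3.png");m=(h[...,1]>180)&((h[...,0]<8)|(h[...,0]>172))&(im.max(2)>80)
m=big(comp(m,(240,290,240,280)));print(m.sum());fitpose("top",m,box(.044,.012,.060,.082),[515,116,-17])
g=im.max(2);mm=big(comp(g<75,(215,305,280,325)));fitpose("top",mm,nestb,[528,42,10])
m=(h[...,1]>200)&(h[...,0]<14);m=comp(m,(230,290,285,315));print(m.sum());fitpose("top",m,box(.087,.016,.021,.032),[528,42,10])
im,h=load("pics/side3.png");m=(h[...,1]>180)&((h[...,0]<8)|(h[...,0]>172))&(im.max(2)>60)
m=big(comp(m,(210,235,265,305)));print(m.sum());fitpose("side",m,box(.044,.012,.060,.082),[515,116,-17])
from h import togo
togo([.5155,.116,.085],162.5)
E
```

```text
125
top [515.91 116.88 -19.85] 1-IoU 0.239
top [528.89  42.4    9.99] 1-IoU 0.012
358
top [528.41  42.84   9.94] 1-IoU 0.145
112
side [516.79 115.97 -14.12] 1-IoU 0.254
t 13.15 q [-15.4   9.    6.4  87.5  -0.  -25.5] pos [ 0.5639 -0.1553  0.1586] rot [-1.7999e+02 -9.0000e-02 -1.6990e+02] F [ 0.9  0.5 -0.4] M [ 0.   -0.01 -0.01] open 0.0302
turn [-0.03 -0.09 27.6 ] shift now-axes [-0.      0.2756  0.0735] in target axes [0.1278 0.2442 0.0736]
```

servo_tool --moves '[[[0, 0, 0], [0, 0.046, 0], 35], [[0, 0, 0], [0, 0.046, 0], 35], [[0, 0, 0], [0, 0.046, 0], 35], [[0, 0, 0], [0, 0.046, 0], 35], [[0, 0, 0], [0, 0.046, 0], 35], [[0, 0, 0], [0, 0.046, 0], 35], [[0, 0, 6.9], [0, 0, 0.01], 35], [[0, 0, 6.9], [0, 0, 0.01], 35], [[0, 0, 6.9], [0, 0, 0.01], 35], [[0, 0, 6.9], [0, 0, 0.01], 35], [[0, 0, 0], [0, 0, 0], 35], [[0, 0, 0], [0, 0, 0], 35]]'

```text
time: 14.35
ee_pos: [0.5145, 0.1182, 0.1186]
tcp_rot: [-180.0, -0.1, 162.9]
wrist_force: [0.5, 0.1, 0.0]
opening: 0.0299
grasp_force: 0.0
```

```bash
python3 - <<'E'
from h import *
togo([.5159,.1163,.055],162.5)
E
```

```text
t 14.35 q [12.9  1.3 -6.2 82.6 -0.  30. ] pos [0.5145 0.1182 0.1186] rot [-1.7995e+02 -7.0000e-02  1.6292e+02] F [0.5 0.1 0. ] M [-0.   -0.03 -0.  ] open 0.0299
turn [-0.05 -0.07  0.42] shift now-axes [-0.002  -0.0013  0.0636] in target axes [-0.0019 -0.0014  0.0636]
```

servo_tool --moves '[[[0, 0, 0.4], [-0.0019, -0.0014, 0.02], 35], [[0, 0, 0], [0, 0, 0.02], 35], [[0, 0, 0], [0, 0, 0.015], 35], [[0, 0, 0], [0, 0, 0.007], 35], [[0, 0, 0], [0, 0, 0], 35], [[0, 0, 0], [0, 0, 0], 35], [[0, 0, 0], [0, 0, 0], 35]]'

```text
time: 15.05
ee_pos: [0.5167, 0.1156, 0.0569]
tcp_rot: [-180.0, -0.0, 162.3]
wrist_force: [1.0, -0.2, -1.2]
opening: 0.03
grasp_force: 0.0
```

```bash
python3 - <<'E'
from h import *
togo([.5159,.1163,.055],162.5)
E
```

```text
t 15.05 q [ 12.6   2.5 -11.9  75.7  -0.   30.4] pos [0.5167 0.1156 0.0569] rot [-1.7998e+02 -1.0000e-02  1.6226e+02] F [ 1.  -0.2 -1.2] M [ 0.01 -0.04 -0.02] open 0.03
turn [-0.02 -0.01 -0.24] shift now-axes [0.001  0.0004 0.0019] in target axes [0.001  0.0004 0.0019]
```

servo_tool --force 20 --moves '[[[0, 0, -0.2], [0.001, 0.0004, 0.001], 20], [[0, 0, 0], [0, 0, 0], 17], [[0, 0, 0], [0, 0, 0], 15], [[0, 0, 0], [0, 0, 0], 13], [[0, 0, 0], [0, 0, 0], 11], [[0, 0, 0], [0, 0, 0], 10], [[0, 0, 0], [0, 0, 0], 10]]'

```text
time: 15.75
ee_pos: [0.5155, 0.1162, 0.055]
tcp_rot: [-180.0, -0.1, 162.4]
wrist_force: [-1.0, 0.8, 2.4]
opening: 0.0119
grasp_force: 19.9
```

```bash
python3 - <<'E'
from h import *
togo([.5159,.1163,.055],162.5)
E
```

```text
t 15.75 q [ 12.7   2.4 -12.1  75.5  -0.   30.3] pos [0.5155 0.1162 0.055 ] rot [-1.7995e+02 -7.0000e-02  1.6245e+02] F [-1.   0.8  2.4] M [ 0.3   0.05 -0.03] open 0.0119
turn [-0.05 -0.07 -0.05] shift now-axes [-0.0004  0.0002  0.    ] in target axes [-0.0004  0.0002  0.    ]
```

Gripped with small forces. Now lift 11.5 mm slowly; the grip goes up to 40 N.

servo_tool --force 40 --moves '[[[0, 0, 0], [0, 0, 0], 5], [[0, 0, 0], [0, 0, 0], 5], [[0, 0, 0], [0, 0, -0.002], 5], [[0, 0, 0], [0, 0, -0.002], 5], [[0, 0, 0], [0, 0, -0.003], 5], [[0, 0, 0], [0, 0, -0.003], 5], [[0, 0, 0], [0, 0, -0.0015], 5], [[0, 0, 0], [0, 0, 0], 5], [[0, 0, 0], [0, 0, 0], 5]]'

```text
time: 16.65
ee_pos: [0.5152, 0.1161, 0.0659]
tcp_rot: [-179.9, -0.1, 162.4]
wrist_force: [4.3, 3.5, -9.6]
opening: 0.0111
grasp_force: 42.7
```

```bash
python3 - <<'E'
from h import *
togo([.5157,.1163,.0665],162.5)
im,d=camera("side");cv2.imwrite("pics/e.png",cv2.resize(im[190:290,240:340,::-1],(600,600),interpolation=cv2.INTER_CUBIC))
for k in("foot","knob_grip"):print(k,[(r["score"],world(r["xyz"],"side").round(4)) for r in mark_of(k,"side")][:2])
E
```

```text
t 16.65 q [ 12.7   2.2 -11.2  76.8  -0.   30.3] pos [0.5152 0.1161 0.0659] rot [-1.7992e+02 -1.1000e-01  1.6244e+02] F [ 4.3  3.5 -9.6] M [ 0.66 -0.9   0.02] open 0.0111
turn [-0.08 -0.11 -0.06] shift now-axes [-0.0004  0.0003 -0.0006] in target axes [-0.0004  0.0003 -0.0006]
foot [(0.7, array([0.5917, 0.098 , 0.0416]))]
knob_grip [(0.65, array([0.5177, 0.1174, 0.0842]))]
```

View pics/e.png

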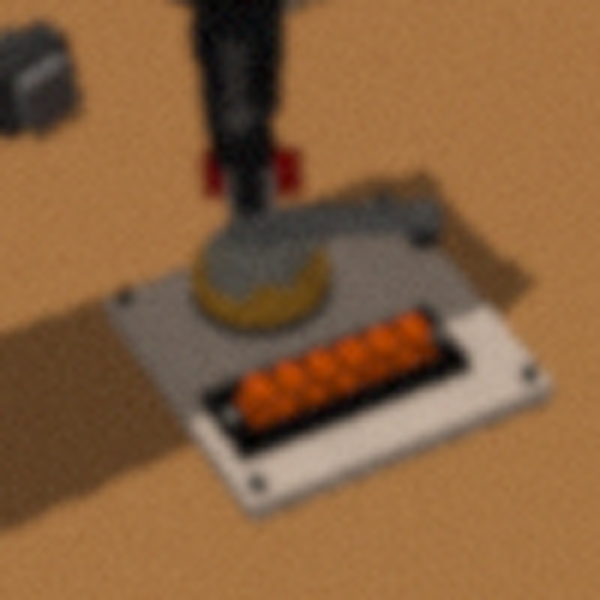

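The picture shows the arm raised at about crop (330,215), with the strip still seated. I'll turn clockwise in the raised position.

servo_tool --moves '[[[0, 0, 2], [0, 0, 0], 5], [[0, 0, 3], [0, 0, 0], 5], [[0, 0, 3], [0, 0, 0], 5], [[0, 0, 0], [0, 0, 0], 5]]'

```text
time: 17.2
ee_pos: [0.5152, 0.1162, 0.0662]
tcp_rot: [-179.9, -0.1, 154.4]
wrist_force: [3.9, 2.7, -10.3]
opening: 0.0113
grasp_force: 42.7
```

```bash
python3 -c "
from h import *
togo([.5157,.1163,.0665],126.5)"
```

```text
t 17.2 q [ 12.7   2.2 -11.1  76.8  -0.   38.3] pos [0.5152 0.1162 0.0662] rot [-1.7992e+02 -9.0000e-02  1.5440e+02] F [  3.9   2.7 -10.3] M [ 0.77 -0.75 -0.04] open 0.0113
turn [-0.1  -0.07 27.9 ] shift now-axes [-0.0004  0.0003 -0.0003] in target axes [-0.0002  0.0004 -0.0003]
```

servo_tool --moves '[[[0, 0, 4], [0, 0, 0], 5], [[0, 0, 4], [0, 0, 0], 5], [[0, 0, 4], [0, 0, 0], 5], [[0, 0, 4], [0, 0, 0], 5], [[0, 0, 4], [0, 0, 0], 5], [[0, 0, 4], [0, 0, 0], 5], [[0, 0, 4], [0, 0, 0], 5], [[0, 0, 0], [0, 0, 0], 5], [[0, 0, 0], [0, 0, 0], 5]]'

```text
time: 18.1
ee_pos: [0.5154, 0.1164, 0.0663]
tcp_rot: [-179.9, -0.0, 126.5]
wrist_force: [3.5, 4.7, -11.3]
opening: 0.0114
grasp_force: 42.7
```

servo_tool --force 20 --moves '[[[0, 0, 0], [0, 0, 0.001], 12], [[0, 0, 0], [0, 0, 0.001], 14], [[0, 0, 0], [0, 0, 0], 16], [[0, 0, 0], [0, 0, 0], 16], [[0, 0, 0], [0, 0, 0], 16]]'

```text
time: 18.6
ee_pos: [0.5155, 0.1159, 0.065]
tcp_rot: [-179.9, 0.0, 126.5]
wrist_force: [-0.1, 0.0, 0.3]
opening: 0.0135
grasp_force: 0.0
```

```bash
python3 -c "
from h import *
togo([.5157,.1163,.0635],126.5)
im,d=camera('side');cv2.imwrite('pics/s4.png',im[:,:,::-1])
for k in('foot','knob_grip'):print(k,[(r['score'],world(r['xyz'],'side').round(4)) for r in mark_of(k,'side')][:2])"
```

```text
t 18.6 q [ 12.7   2.2 -11.3  76.6  -0.   66.2] pos [0.5155 0.1159 0.065 ] rot [-1.7992e+02  1.0000e-02  1.2645e+02] F [-0.1  0.   0.3] M [ 0.02 -0.   -0.03] open 0.0135
turn [-0.08  0.01 -0.05] shift now-axes [0.0002 0.0004 0.0015] in target axes [0.0002 0.0004 0.0015]
foot [(0.67, array([0.5628, 0.0576, 0.0381]))]
knob_grip [(0.75, array([0.5194, 0.1171, 0.0798]))]
```

servo_tool --moves '[[[0, 0, 2], [0, 0, 0.0015], 16], [[0, 0, 2], [0, 0, 0], 16], [[0, 0, 2], [0, 0, 0], 16], [[0, 0, 2], [0, 0, 0], 16], [[0, 0, 0], [0, 0, 0], 16]]'

```text
time: 19.25
ee_pos: [0.5156, 0.1165, 0.0629]
tcp_rot: [-179.9, -0.0, 118.4]
wrist_force: [2.5, 2.4, -1.9]
opening: 0.0138
grasp_force: 3.5
```

```bash
cat > st.py <<'E'
from h import *
M=[];F=[]
for i in range(2):
    im,d=camera("side");o=get_obs();M.append(o["torque"]);F.append(o["wrist_force"])
print("t",o["time"],"yaw",o["tcp_rot"].round(2),"z",o["ee_pos"].round(4),"M",np.mean(M,0).round(3),"F",np.mean(F,0).round(1),"open",round(o["opening"],4))
for k in("foot","knob_grip"):
    for r in mark_of(k,"side")[:1]:
        p=world(r["xyz"],"side");print(k,p.round(4),"arm angle",np.degrees(np.arctan2(p[1]-.1163,p[0]-.5159)).round(1))
cv2.imwrite("pics/s_%d.png"%round(o["time"]*100),im[:,:,::-1])
E
python3 st.py
```

```text
t 19.35 yaw [-1.7993e+02 -3.0000e-02  1.1852e+02] z [0.5155 0.1164 0.0629] M [ 0.649 -0.364  0.103] F [ 2.4  3.6 -1. ] open 0.0137
foot [0.5594 0.0555 0.0424] arm angle -54.4
knob_grip [0.5178 0.1154 0.0802] arm angle -25.0
```

servo_tool --moves '[[[0, 0, 1], [0, 0, 0], 16], [[0, 0, 1], [0, 0, 0], 16], [[0, 0, 1], [0, 0, 0], 16], [[0, 0, 1], [0, 0, 0], 16], [[0, 0, 0], [0, 0, 0], 16]]'

```text
time: 19.95
ee_pos: [0.5155, 0.1163, 0.0629]
tcp_rot: [-179.9, -0.0, 114.4]
wrist_force: [3.0, 5.0, -1.2]
opening: 0.0135
grasp_force: 4.9
```

```bash
python3 st.py
```

```text
t 20.05 yaw [-1.7992e+02 -2.0000e-02  1.1440e+02] z [0.5155 0.1163 0.0629] M [ 0.869 -0.567  0.123] F [ 2.6  3.9 -1.4] open 0.0136
foot [0.5582 0.0534 0.0367] arm angle -56.1
knob_grip [0.517  0.1152 0.0806] arm angle -46.8
```

servo_tool --moves '[[[0, 0, 1], [0, 0, 0], 16], [[0, 0, 1], [0, 0, 0], 16], [[0, 0, 1], [0, 0, 0], 16], [[0, 0, 0], [0, 0, 0], 16]]'

```text
time: 20.55
ee_pos: [0.5155, 0.1163, 0.0629]
tcp_rot: [-179.9, -0.0, 111.4]
wrist_force: [4.0, 4.6, -1.3]
opening: 0.0136
grasp_force: 4.6
```

```bash
python3 st.py
```

```text
t 20.65 yaw [-1.7992e+02 -1.0000e-02  1.1140e+02] z [0.5156 0.1163 0.0629] M [ 0.883 -0.582  0.142] F [ 3.1  4.6 -1.7] open 0.0138
foot [0.5252 0.0941 0.0371] arm angle -67.3
knob_grip [0.5148 0.1153 0.0814] arm angle -138.6
```

servo_tool --moves '[[[0, 0, 1], [0, 0, 0], 16], [[0, 0, 1], [0, 0, 0], 16], [[0, 0, 0], [0, 0, 0], 16]]'

```text
time: 21.05
ee_pos: [0.5155, 0.1163, 0.0629]
tcp_rot: [-179.9, -0.0, 109.4]
wrist_force: [3.4, 4.2, -2.3]
opening: 0.0139
grasp_force: 4.5
```

```bash
python3 st.py
```

```text
t 21.15 yaw [-1.7992e+02 -1.0000e-02  1.0941e+02] z [0.5155 0.1163 0.0628] M [ 0.886 -0.608  0.085] F [ 3.2  4.4 -2. ] open 0.0136
foot [0.5512 0.0521 0.0426] arm angle -61.2
knob_grip [0.5173 0.1148 0.0789] arm angle -45.9
```

servo_tool --moves '[[[0, 0, 1], [0, 0, 0], 16], [[0, 0, 1], [0, 0, 0], 16], [[0, 0, 1], [0, 0, 0], 16], [[0, 0, 0], [0, 0, 0], 16]]'

```text
time: 21.65
ee_pos: [0.5155, 0.1163, 0.0627]
tcp_rot: [-179.9, -0.0, 106.4]
wrist_force: [3.0, 4.6, -2.4]
opening: 0.014
grasp_force: 3.6
```

```bash
python3 st.py
```

```text
t 21.75 yaw [-1.7991e+02 -1.0000e-02  1.0640e+02] z [0.5155 0.1163 0.0627] M [ 0.819 -0.599  0.118] F [ 3.6  3.8 -3.2] open 0.0135
foot [0.5412 0.049  0.0395] arm angle -69.4
knob_grip [0.52   0.1165 0.0795] arm angle 2.1
```

servo_tool --moves '[[[0, 0, 1], [0, 0, 0], 16], [[0, 0, 1], [0, 0, 0], 16], [[0, 0, 1], [0, 0, 0], 16], [[0, 0, 0], [0, 0, 0], 16]]'

```text
time: 22.25
ee_pos: [0.5153, 0.1158, 0.0627]
tcp_rot: [-179.9, 0.1, 103.4]
wrist_force: [2.8, 0.9, -1.2]
opening: 0.0136
grasp_force: 1.2
```

```bash
python3 st.py
```

```text
t 22.35 yaw [-1.7988e+02  5.0000e-02  1.0343e+02] z [0.5153 0.1158 0.0628] M [ 0.155 -0.438  0.006] F [ 2.2  1.  -1.7] open 0.0136
foot [0.5381 0.0433 0.0318] arm angle -73.1
knob_grip [0.52   0.1167 0.0736] arm angle 5.1
```

The torque fell to zero and the foot dropped to about 32 mm, so the knob has snapped in. I'll open, back off upwards and check.

servo_tool --moves '[[[0, 0, 0], [0, 0, 0], 25], [[0, 0, 0], [0, 0, 0], 35], [[0, 0, 0], [0, 0, 0], 35], [[0, 0, 0], [0, 0, -0.02], 35], [[0, 0, 0], [0, 0, -0.04], 35], [[0, 0, 0], [0, 0, -0.05], 35], [[0, 0, 0], [0.05, 0, 0], 35], [[0, 0, 0], [0.05, 0, 0], 35], [[0, 0, 0], [0.05, 0, 0], 35], [[0, 0, 0], [0.05, 0, 0], 35], [[0, 0, 0], [0, 0, 0], 35], [[0, 0, 0], [0, 0, 0], 35]]'

```text
time: 23.65
ee_pos: [0.4684, 0.3116, 0.1725]
tcp_rot: [-179.9, 0.0, 103.6]
wrist_force: [-0.7, -0.4, 0.3]
opening: 0.0298
grasp_force: 0.0
```

```bash
python3 st.py; python3 - <<'E'
from sil import *
im,d=camera("top");cv2.imwrite("pics/top5.png",im[:,:,::-1]);P=cloud("top",d)
for k in("foot","strip_mid","knob_grip"):print(k,[world(r["xyz"],"top").round(4) for r in mark_of(k,"top")][:2])
_,h=load("pics/top5.png");m=(h[...,1]>180)&((h[...,0]<8)|(h[...,0]>172))&(im.max(2)>80);m=big(comp(m,(240,290,240,280)))
print("knob top z",np.median(P[m][:,2]));fitpose("top",m,box(.044,.012,.063,.085),[515,116,-73])
import glob
s=sorted(glob.glob("pics/s_*.png"))[-1]
cv2.imwrite("pics/f.png",np.hstack([cv2.resize(cv2.imread("pics/top5.png")[210:310,235:335],(400,400)),cv2.resize(cv2.imread(s)[190:290,240:340],(400,400))]))
E
```

```text
t 23.75 yaw [-1.7989e+02  3.0000e-02  1.0342e+02] z [0.4692 0.3101 0.1728] M [-0.027  0.005  0.032] F [-0.2  0.4  0.3] open 0.0298
foot [0.5387 0.0446 0.0314] arm angle -72.4
knob_grip [0.5179 0.1138 0.0723] arm angle -50.9
foot [array([0.5378, 0.0454, 0.0333]), array([0.5273, 0.0413, 0.0151])]
strip_mid [array([0.5273, 0.0442, 0.0273]), array([ 0.5535, -0.1992,  0.0059])]
knob_grip [array([0.5188, 0.117 , 0.0751])]
knob top z 0.08413690580392759
top [516.63 116.28 -74.76] 1-IoU 0.179
```

View pics/f.png

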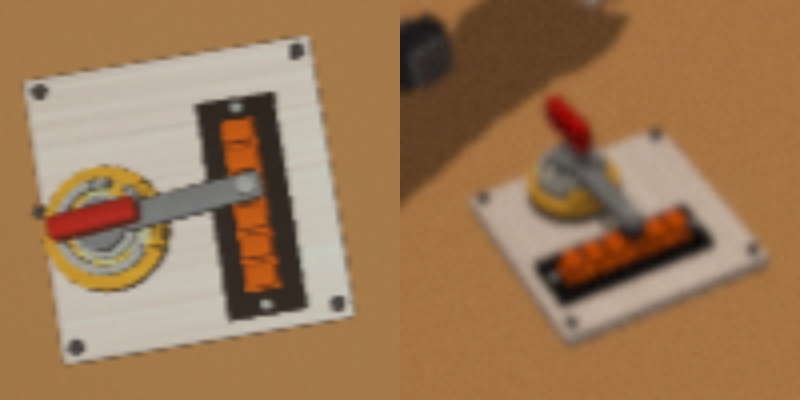

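The crops show the foot on the strip in the middle of the nest. The knob top is at about 84–85 mm, which matches the clamped height, and the strip is still home.

```bash
python3 -c "
from workcell import *
print(job_done())"
```

```text
the job is handed in; nothing more can be done
None
```

The orange strip sits fully home in the nest and released, the knob has snapped into the clamping notch with the foot on the strip (seen by camera; its pressing force was not measured), and the job was handed in at about 24 s of the 61 s; no verdict came back.

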